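# Tip the latch casting, read its identity plate with the hand scanner, and level it again

## Task

Push the cradle's lever over so that the cradle with the grey latch casting stays tipped at about 35 degrees, its bar-marked identity plate looking up. Then take the hand scanner from its rest, point it squarely at the middle of the plate from about 10 cm away and hold it still there for two seconds. Lay the scanner back in its rest, let go of it, then push the lever back until the cradle is fully level on its stop; never touch the cradle, its stand or the casting with the scanner, and leave the loose parts lying on the shelf undisturbed.

Things in the scene. Friction and masses are not known exactly. Their poses are not given: they have to be found in the camera images.
- stand: Fixed steel stand of the tilting cradle, base 200 x 240 x 12 mm; origin: centre of its underside. x: level, from front (plate side) to back; y: along the cradle's level hinge axis, 90 mm above the origin. Uprights at y = +-90 mm, 110 mm high. Level tray: x +-65, y +-78 mm; casting clamped in it for good, 100 x 110 mm, up to 142 mm high. All of it, level or tipped, stays below 235 mm.
- cradle (a joint): Tilt of the cradle in rad: 0 = level, on its stop; grows as the lever's top is pushed towards the stand's +x and the plate turns to look up; other stop 0.9; 35 degrees = 0.61. Nearly balanced; a stiff friction hinge (0.5 N m, about 5 N at the lever's top) keeps it where it is left. Starts at 0 to 0.1.
- lever_tip (a point): Upper end of the lever, outside the upright at stand y = 112 mm: centre of its rounded end, radius 8 mm. The dark steel bar is 12 mm thick, 24 mm wide (along y), 130 mm long from the hinge axis to this point. At tilt q it leans q - 0.5 rad from upright towards the stand's +x (0.5 rad to the front when level, 0.11 to the back at 35 degrees). Axes: the cradle's.
- plate (a point): Centre of the face of the identity plate on the casting's front: aluminium with black bars, 60 mm wide (its y), 40 mm high (its z). Its x points into the casting, square to the plate; it turns with the cradle. When level it faces level to the front, 52 mm in front of and 5 mm below the hinge axis, at stand y = 0; tipped 35 degrees it looks 35 degrees upward.
- grip (a point): Centre of the handle of the loose hand scanner (about 250 g): grasp here from above, across it. Grey handle 28 mm wide (its y), 30 mm high (z), 155 mm long (x, from -75 to +80 mm); at its +x end a head 46 mm wide, 34 mm thick, bent 35 degrees down; 200 mm over all. In the rest the handle lies level, its centre 75 mm above the table.
- window (a point): Centre of the scanner's dark reading window, in the end face of its bent head, 121 mm ahead (+x) of and 34 mm below the handle's centre. Its x is the reading direction, outward, 35 degrees below the handle's x; its y is the handle's y. With the handle level it looks 35 degrees down: square to the plate when that is tipped 35 degrees.
- seat (a point): Where the handle's centre lies in the rest, 75 mm above the table; x: along the handle, z up. The fixed rest: a plate 150 x 100 x 12 mm with two aluminium saddles, 18 mm thick, centred at x = +-46 mm; their tops, at 60 mm, carry the handle between lips 12 mm high, 40 mm apart. Between the saddles 74 mm of handle is free for fingers.
- cotter_c: Bystander: stainless cotter pin 150 mm long, 8 mm thick, 34 mm wide over its eye, lying on the shelf; origin under the root of its legs.
- punch: Bystander: copper drift punch 160 mm long, 16 mm thick, lying on the shelf; origin under its middle.
- wrench: Bystander: steel wrench 190 mm long lying on the shelf.
- shackle: Bystander: steel shackle about 105 x 100 mm, 18 mm thick, lying on the shelf.
Mind the look-alikes: they are no part of the job. Leave any red look-alike of the part that bears grip alone. Leave any green look-alike of the part that bears seat alone.

How it is judged:
On the way, in this order (a step that is already met when the one before it is completed fails the run):
1. the cradle is tipped to 35 degrees (27.5 to 42.4) and stays there with nothing touching it, the scanner still in its rest (value of joint cradle between 0.48 and 0.74 rad and velocity of joint cradle between -0.05 and 0.05 rad/s and contact force between each of the arm, the fingers and stand below 0.1 N and x of grip in the frame of seat between -0.02 and 0.02 m and y of grip in the frame of seat between -0.012 and 0.012 m and z of grip in the frame of seat between -0.007 and 0.007 m and angle between grip's own z axis and vertical below 0.1 rad and angle between the x axis of grip and the x axis of seat, either way round below 0.2 rad and contact force between the fingers and scanner below 0.1 N), for 0.3 s.
2. the held scanner is still for 1.5 s: window 50 to 150 mm from the plate, the plate's centre within 20 mm of the reading line up and sideways, within 0.3 rad of square, cradle still tipped (value of joint cradle between 0.48 and 0.74 rad and x of plate in the frame of window between 0.05 and 0.15 m and y of plate in the frame of window between -0.02 and 0.02 m and z of plate in the frame of window between -0.02 and 0.02 m and angle between the x axis of window and the x axis of plate, either way round below 0.3 rad and x of window in the frame of plate below -0.04 m and contact force between the fingers and scanner above 0.5 N and linear speed of scanner below 0.03 m/s and angular speed of scanner below 0.2 rad/s), for 1.5 s.
3. the scanner lies in its rest, released, the cradle still tipped (value of joint cradle between 0.48 and 0.74 rad and x of grip in the frame of seat between -0.02 and 0.02 m and y of grip in the frame of seat between -0.012 and 0.012 m and z of grip in the frame of seat between -0.007 and 0.007 m and angle between grip's own z axis and vertical below 0.1 rad and angle between the x axis of grip and the x axis of seat, either way round below 0.2 rad and contact force between the fingers and scanner below 0.1 N), for 0.2 s.
At the end, for the whole second after the job is handed in: The cradle is level on its stop (tilt under 0.04 rad) and at rest; the scanner lies released and at rest in its rest, its handle's centre within 20 mm along, 12 mm across and 7 mm in height of the seat, upright within 0.1 rad and along the saddles within 0.2 rad (value of joint cradle below 0.04 rad and velocity of joint cradle between -0.05 and 0.05 rad/s and x of grip in the frame of seat between -0.02 and 0.02 m and y of grip in the frame of seat between -0.012 and 0.012 m and z of grip in the frame of seat between -0.007 and 0.007 m and angle between grip's own z axis and vertical below 0.1 rad and angle between the x axis of grip and the x axis of seat, either way round below 0.2 rad and contact force between the fingers and scanner below 0.1 N and linear speed of scanner below 0.02 m/s); the robot touches nothing.
It fails at once if the scanner touches the cradle, the casting or the stand (contact force between scanner and stand above 1 N).
It fails at once if a loose bystander is moved by more than 20 mm (distance of any of cotter_c, punch, wrench, shackle from where it was at the start of the episode above 0.02 m).
It also fails if it takes over 72 s, if anything falls off the work surface, if the arm or the gripper's body presses on something with over 40 N, if the wrist force passes 120 N, or if a joint passes its speed limit or range.

## Robot

A 6-joint arm with a two-finger parallel gripper is mounted at the origin on the work surface. World frame = base frame: x ahead of the robot, y to its left, z up, the work surface at z = 0. Lengths are in m, angles in rad, forces in N, time in s.
With the tool pointing down it reaches from about 0.25 to 0.725 m from the base axis. Payload 9.7 kg.
Tool frame: the origin (TCP) lies midway between the tips of the shut fingers; the grasp point (between the pads) lies 19 mm behind it; z points along the fingers, x is the direction in which the jaws open and shut, and the axes are right-handed (so a half turn about z gives the same grasp; the last joint's range is limited). The gripper opens to 85 mm and grips with 20 to 120 N. Pads are 22 mm wide; open, the fingers measure 114 mm over their backs; the gripper's body (76 mm by 85 mm) begins 54 mm behind the grasp point. The pads swing forward as they close: fully open they stand 13 mm farther back than shut.
Start: joints at [-1.182, 0.087, 0.176, 1.66, 0, 1.571], TCP at [0.208, -0.509, 0.196] pointing down, gripper open.
Joint ranges: [-3.13, 3.13], [-0.85, 1.81], [-1.15, 1.24], [-2.2, 2.28], [-1.44, 1.52], [-3.14, 3.14]. Speed limits (rad/s): [2.22, 2.22, 2.57, 3.14, 3.14, 3.14].

## Interface

Orientations are given as a rotation vector (axis times angle).
In Python, from cell import arm gives the robot as it stands. Calls block until the motion is done:
- arm.movep(position, orientation): joint-space move of the TCP to a pose.
- arm.move_straight(position, rot=None, v=0.15, threshold=None): straight line of the TCP; rot=None keeps the orientation; v is the mean speed in m/s. With threshold (N) it stops when the force on the tool has changed by that much, and returns True; else False.
- arm.move_joints(angles): joint-space move.
- arm.release() and arm.grasp(): open the fingers fully, or close them until they stop; the grip force is fixed at half the most.
- arm.wait(seconds).
- arm.solve_ik(position, orientation): joint angles nearest the present ones, or None.
- arm.get_state(): the state.
- arm.capture(name): name is "scene" or "side" or "wrist"; returns (picture, depth): 384x512x3 uint8, red, green, blue; 384x512 float32, m along the optical axis (not along the pixel's ray), 0 where there is no reading.
- arm.calibration(name): a dict with "intrinsics" (3x3 intrinsics, pixels), "R" (3x3) and "t" (3): a world point X has camera coordinates R X + t; the wrist camera has in their place "hand_eye" (4x4, takes a point from camera to tool coordinates, whose origin is the TCP and whose axes are the tool frame's). Camera axes: x right, y down, z forward; pixel columns grow to the right and rows downward; lengths in m; the calibration is good to about 2 mm. The wrist camera is an equidistant fisheye: a pixel r from the principal point sees the ray r / f radians off the axis. A picture is of the moment at which its call begins: read the wrist's pose just before it. calibration takes no time and is no camera call.
A pose or a line that the arm cannot do raises arm.PlanningError and nothing moves.
- arm.close_job(): hands the job in, once; it reports no verdict.
Trained networks look in the newest picture that a camera, given by its name, has taken for a name from the list of things; names that differ only in an ending like _2 or _b are one class to them, and where a whole thing is asked for, a point or a joint stands for the part that bears it (a point fixed in the world has none). Each returns a list of dicts, best first, with "p" (0 to 1); they miss things now and then, are a little off and sometimes report something else, mostly with a low value. They report only what shows in the picture. A call takes as long as a camera call. They do not tell look-alikes from the thing itself.
- arm.recognise(camera, target): "xy" ([column, row] in pixels, amid what is visible of it).
- arm.tip_of(camera, target): "xy" ([column, row] in pixels: a listed point, or the origin of a listed thing).
The state is a dict: "time": time; "joint_positions": joint angles; "joint_velocities": joint speeds; "joint_torque": joint torques, N m; "ee_pos": TCP position; "orientation": TCP orientation; "ft_force": force on the tool from outside, world axes, zero at the start; "moment": the same for the moment, N m; "grip_width": finger opening in m.
Only numpy, scipy, OpenCV 4.12 (cv2) and the standard library are available. Lean on these libraries where they do the work, as an engineer would, in place of code of your own. Each camera call takes 0.05 s, during which the arm holds its last target.

## Working session

There is one attempt and no reset: what is moved stays moved. The work goes in short steps, each a Python script; the robot and the scene stay as the last script left them, time stands still between calls to the robot, and variables do not carry over. Pictures are saved under pics/ and viewed, and the job is handed in when it is done.

```bash
ls; mkdir -p pics; cat > h.py <<'E'
import numpy as np, cv2
from scipy.spatial.transform import Rotation as Ro
from cell import arm
def save(n,im): cv2.imwrite('pics/'+n+'.png',cv2.cvtColor(im,cv2.COLOR_RGB2BGR))
def w(cam,d,uv):
    c=arm.calibration(cam);K=np.array(c['intrinsics']);u,v=uv
    p=np.array([(u-K[0,2])/K[0,0],(v-K[1,2])/K[1,1],1])*d
    return np.array(c['R']).T@(p-np.array(c['t']))
def cloud(cam,D):
    c=arm.calibration(cam);K=np.array(c['intrinsics'])
    v,u=np.mgrid[0:D.shape[0],0:D.shape[1]]
    p=np.stack([(u-K[0,2])/K[0,0]*D,(v-K[1,2])/K[1,1]*D,D],-1)-np.array(c['t'])
    P=p@np.array(c['R']); P[D<=0]=np.nan
    return P
def proj(cam,X):
    c=arm.calibration(cam);K=np.array(c['intrinsics'])
    q=(np.array(c['R'])@np.array(X)+np.array(c['t']));q=K@q;return q[:2]/q[2]
E
cat > a.py <<'E'
from h import *
for cam in ['scene','side']:
    im,D=arm.capture(cam); save(cam+'0',im); np.savez(cam+'0.npz',im=im,D=D)
    P=cloud(cam,D)
    for t in ['stand','lever_tip','plate','grip','window','seat','cotter_c','punch','wrench','shackle']:
        r=arm.tip_of(cam,t)
        for q in r[:3]:
            u,v=q['xy']; a,b=int(round(u)),int(round(v))
            pt=P[b,a] if 0<=a<512 and 0<=b<384 else None
            print(cam,t,round(q['p'],2),np.round(q['xy'],1),np.round(pt,3))
print(arm.get_state()['time'])
E
python3 a.py
```

```text
pics
scene stand 0.59 [310.7 341.4] [0.653 0.239 0.127]
scene lever_tip 0.71 [358.4 245.5] [0.473 0.203 0.208]
scene plate 0.67 [306.1 303.3] [0.606 0.188 0.138]
scene grip 0.96 [201.7 191.9] [ 0.515 -0.253  0.089]
scene grip 0.95 [253.8 169.9] [ 0.292 -0.271  0.031]
scene window 0.87 [260.8 147.3] [ 0.199 -0.331  0.045]
scene window 0.75 [255.1 243.7] [ 0.49  -0.069 -0.002]
scene seat 0.93 [200.  195.4] [ 0.525 -0.25   0.086]
scene seat 0.93 [172.4 161.1] [ 0.432 -0.537  0.002]
scene seat 0.33 [314.6 344. ] [0.648 0.246 0.117]
scene cotter_c 0.59 [216.1 279.2] [ 0.642 -0.054  0.007]
scene punch 0.72 [264.2 215.4] [ 0.395 -0.127 -0.   ]
scene wrench 0.72 [344.2 264.2] [0.38  0.145 0.005]
scene shackle 0.88 [256.9 246.9] [nan nan nan]
scene shackle 0.28 [177.  229.2] [ 0.631 -0.221  0.052]
scene shackle 0.26 [212.2 278.1] [ 0.647 -0.063  0.007]
side stand 0.96 [214.3 151.3] [ 0.104 -0.398  0.622]
side plate 0.45 [280.5 184.6] [ 0.159 -0.491  0.576]
side grip 0.65 [252.4 280.5] [ 0.276 -0.305  0.035]
side window 0.9 [233.8 315.9] [ 0.171 -0.347  0.026]
side seat 0.72 [343.1 258. ] [ 0.511 -0.431  0.034]
side cotter_c 0.49 [278.7 185.6] [ 0.158 -0.49   0.573]
side punch 0.7 [238.  229.8] [ 0.387 -0.132  0.014]
side wrench 0.51 [178.4 194.4] [0.365 0.133 0.001]
side shackle 0.95 [248.6 206.3] [ 0.483 -0.083  0.014]
1.1
```

View pics/scene0.png

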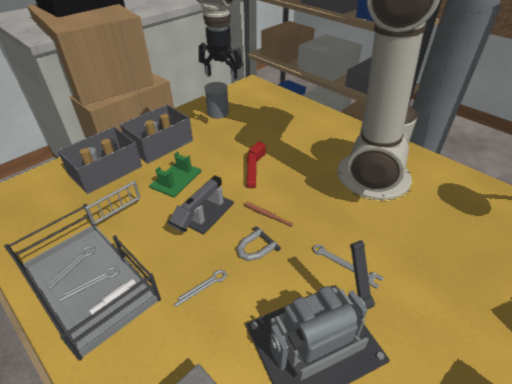

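View pics/side0.png

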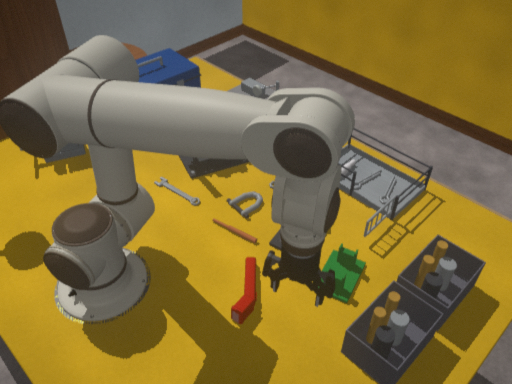

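```bash
cat > b.py <<'E'
from h import *
z=np.load('scene0.npz');im=z['im'];D=z['D'];P=cloud('scene',D)
c=arm.calibration('scene');print('cam',-np.array(c['R']).T@c['t'])
big=cv2.resize(im[220:384,230:410],None,fx=4,fy=4,interpolation=cv2.INTER_CUBIC);big=big[:600];save('std',big)
big=cv2.resize(im[160:250,150:270],None,fx=6,fy=6,interpolation=cv2.INTER_CUBIC);save('scn',big)
m=np.zeros(D.shape,bool);m[225:384,240:400]=1
g=im.astype(int);dark=(g.max(2)-g.min(2)<25)
mb=m&dark&(P[...,2]>0.006)&(P[...,2]<0.017)&(g.max(2)<110)
p=P[mb][:,:2]*1000;print(len(p),cv2.minAreaRect(p.astype(np.float32)),p.min(0),p.max(0))
# top points of lever
ml=m&(P[...,2]>0.15)&dark; q=P[ml]
i=np.argsort(-q[:,2])[:15];print(q[i].round(3))
# rest
m2=np.zeros(D.shape,bool);m2[165:240,160:240]=1
q=P[m2&dark&(P[...,2]>0.006)&(P[...,2]<0.017)&(g.max(2)<130)][:,:2]*1000;print(len(q),cv2.minAreaRect(q.astype(np.float32)))
q=P[m2&(P[...,2]>0.08)&(P[...,2]<0.1)];print(len(q),q[:,2].mean(),cv2.minAreaRect((q[:,:2]*1000).astype(np.float32)))
q=P[m2&dark&(P[...,2]>0.02)];print(cv2.minAreaRect((q[:,:2]*1000).astype(np.float32)))
E
python3 b.py
```

```text
cam [0.9355187  0.38392357 0.76427913]
3394 ((512.6597290039062, 131.2147979736328), (412.4956970214844, 331.4168701171875), 45.1093635559082) [ 356.50114797 -104.15821341] [721.18499111 351.10030615]
[[0.462 0.202 0.212]
 [0.481 0.196 0.212]
 [0.472 0.197 0.211]
 [0.471 0.201 0.211]
 [0.473 0.196 0.211]
 [0.462 0.2   0.211]
 [0.469 0.2   0.211]
 [0.465 0.2   0.211]
 [0.464 0.201 0.211]
 [0.466 0.203 0.21 ]
 [0.461 0.204 0.21 ]
 [0.464 0.204 0.21 ]
 [0.462 0.203 0.21 ]
 [0.47  0.198 0.21 ]
 [0.472 0.2   0.21 ]]
649 ((506.69744873046875, -249.17318725585938), (149.1642303466797, 78.51876068115234), 13.572537422180176)
476 0.08687214314812317 ((518.9771728515625, -255.3956298828125), (168.1900177001953, 44.358341217041016), 10.091251373291016)
((536.493408203125, -250.40863037109375), (199.3127899169922, 46.08906173706055), 10.08151912689209)
```

```bash
ls -la pics
```

```text
total 1132
drwxr-xr-x 2 agent agent   4096 Dec  6 15:41 .
drwxr-xr-x 3 agent agent   4096 Dec  6 15:41 ..
-rw-r--r-- 1 agent agent 258016 Dec  6 15:41 scene0.png
-rw-r--r-- 1 agent agent 252487 Dec  6 15:41 scn.png
-rw-r--r-- 1 agent agent 296707 Dec  6 15:41 side0.png
-rw-r--r-- 1 agent agent 337289 Dec  6 15:41 std.png
```

View pics/std.png

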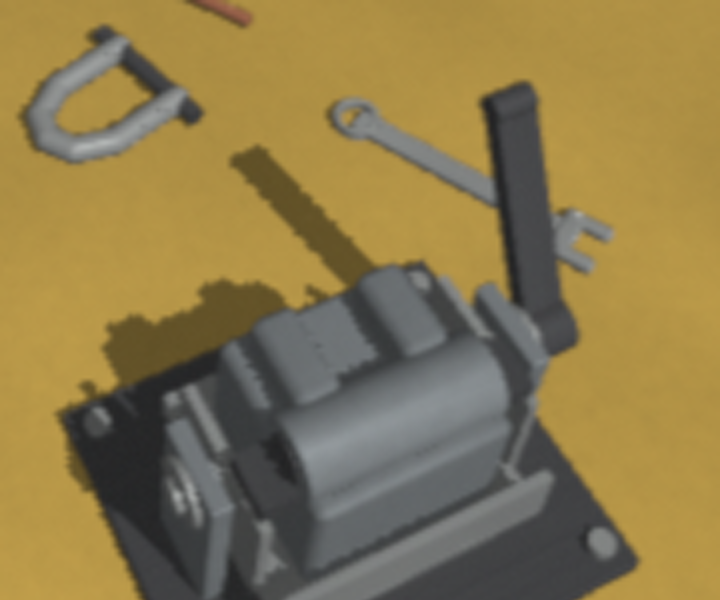

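View pics/scn.png

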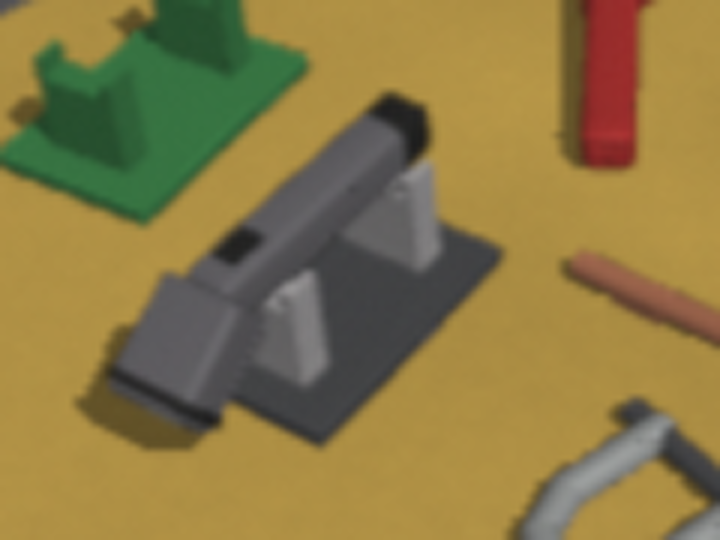

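```bash
cat > c.py <<'E'
from h import *
z=np.load('scene0.npz');im=z['im'];D=z['D'];P=cloud('scene',D)
g=im.astype(int)
def ray(uv,zz):
    a=w('scene',1.0,uv);c=arm.calibration('scene');o=-np.array(c['R']).T@c['t'];d=a-o
    return o+d*(zz-o[2])/d[2]
# base corner pixels at z=.012 from crop (crop/4 + offset)
for n,(x,y) in dict(left=(62,412),top=(420,262),right=(637,560)).items():
    print(n,ray((230+x/4,220+y/4),0.012).round(4))
print('origin by net',ray((310.7,341.4),0))
m=np.zeros(D.shape,bool);m[225:384,240:400]=1
# lever points: dark, z>.1
V=np.zeros(D.shape,bool)
u,v=np.meshgrid(np.arange(512),np.arange(384))
V=(g.max(2)<85)&(v>240)&(v<305)&(u>350)&(u<376)&(P[...,2]>0.09)
q=P[V];print('lever',len(q),q.mean(0));
b=[]
for lo in np.arange(.09,.22,.015):
    s=q[(q[:,2]>=lo)&(q[:,2]<lo+.015)]
    if len(s): print(len(s),s.mean(0).round(4),s.min(0).round(3),s.max(0).round(3))
# scanner
V=(g.max(2)-g.min(2)<25)&(v>165)&(v<235)&(u>160)&(u<240)&(P[...,2]>0.083)&(P[...,2]<.096)
q=P[V];c0=q.mean(0);e=np.linalg.eigh(np.cov(q[:,:2].T));d=e[1][:,1];d*=np.sign(d[0]);n=np.array([-d[1],d[0]])
print('handle',np.degrees(np.arctan2(d[1],d[0])),np.median(q[:,2]));a=q[:,:2]@d;bb=q[:,:2]@n
print(np.percentile(a,[0,1,99,100]),np.percentile(bb,[0,2,98,100]))
print('grip net',ray((201.7,191.9),.09),'seat net',ray((200,195.4),.075))
# rest plate corners at z .012
for (x,y) in [(322,442),(502,255)]: print('rest corner',ray((150+x/6,160+y/6),.012).round(4))
E
python3 c.py
```

```text
left [0.6729 0.0841 0.012 ]
top [0.4536 0.1683 0.012 ]
right [0.5211 0.3521 0.012 ]
origin by net [0.59857299 0.21048548 0.        ]
lever 766 [0.48354552 0.22836249 0.15248976]
92 [0.4964 0.2582 0.1012] [0.481 0.234 0.092] [0.519 0.273 0.105]
99 [0.4924 0.2485 0.1119] [0.477 0.234 0.105] [0.528 0.26  0.12 ]
82 [0.4878 0.2405 0.1271] [0.474 0.228 0.12 ] [0.499 0.249 0.135]
94 [0.4847 0.2332 0.1421] [0.472 0.219 0.135] [0.495 0.242 0.15 ]
93 [0.4823 0.225  0.1573] [0.47  0.212 0.15 ] [0.493 0.234 0.165]
93 [0.4789 0.2175 0.1723] [0.466 0.205 0.165] [0.488 0.227 0.18 ]
93 [0.4764 0.2099 0.1876] [0.463 0.193 0.18 ] [0.486 0.219 0.195]
102 [0.4734 0.2025 0.2034] [0.461 0.191 0.195] [0.483 0.212 0.21 ]
18 [0.4684 0.2005 0.2107] [0.461 0.196 0.21 ] [0.481 0.204 0.212]
handle 12.837895428472827 0.08780909099021833
[0.36848384 0.37138186 0.52647872 0.53062953] [-0.3843528  -0.37675961 -0.35355814 -0.34560381]
grip net [ 0.51592183 -0.25299049  0.09      ] seat net [ 0.51926308 -0.25900164  0.075     ]
rest corner [ 0.5721 -0.1876  0.012 ]
rest corner [ 0.4296 -0.2204  0.012 ]
```

```bash
cat >> h.py <<'E'
C=np.array([.598,.2185,0]);YAW=np.radians(69.3)
EX=np.array([np.cos(YAW),np.sin(YAW),0]);EY=np.array([-EX[1],EX[0],0])
def S(x,y,z): return C+EX*x+EY*y+np.array([0,0,z])
def down(yawy):  # tool pointing down, tool y axis at world angle
    y=np.array([np.cos(yawy),np.sin(yawy),0]);zz=np.array([0,0,-1.]);x=np.cross(y,zz)
    return Ro.from_matrix(np.stack([x,y,zz],1)).as_rotvec()
def st():
    s=arm.get_state();print('t',round(s['time'],2),'tcp',np.round(s['ee_pos'],4),'F',np.round(s['ft_force'],1),'w',round(s['grip_width'],4));return s
E
cat > d.py <<'E'
from h import *
for s in (0,np.pi):
    for p in (S(-.12,.114,.28),S(-.12,.114,.18),S(-.007,.114,.18),S(.06,.114,.3),S(.06,.114,.18)):
        print(s,p.round(3),np.round(arm.solve_ik(p,down(YAW+s)),2))
z=np.load('scene0.npz');D=z['D'];P=cloud('scene',D);g=z['im'].astype(int)
q=P[(g[...,1]>g[...,0]+20)&(g[...,1]>g[...,2]+10)];q=q[q[:,2]>.005];d=np.array([np.cos(.225),np.sin(.225)]);n=np.array([-d[1],d[0]])
print('green',np.nanpercentile(q,[1,50,99],axis=0).round(3), (q[:,:2]@n).max(),'handle n -.362')
E
python3 d.py
```

```text
0 [0.449 0.147 0.28 ] [ 0.32 -0.05  0.2   1.82  0.   -0.89]
0 [0.449 0.147 0.18 ] [ 0.32 -0.1  -0.05  1.63  0.   -0.89]
0 [0.489 0.252 0.18 ] [ 0.48  0.08  0.14  1.63  0.   -0.73]
0 [0.513 0.315 0.3  ] [ 0.55  0.3   0.63  1.9   0.   -0.66]
0 [0.513 0.315 0.18 ] [ 0.55  0.21  0.28  1.64  0.   -0.66]
3.141592653589793 [0.449 0.147 0.28 ] [ 0.32 -0.05  0.2   1.82  0.    2.25]
3.141592653589793 [0.449 0.147 0.18 ] [ 0.32 -0.1  -0.05  1.63  0.    2.25]
3.141592653589793 [0.489 0.252 0.18 ] [0.48 0.08 0.14 1.63 0.   2.41]
3.141592653589793 [0.513 0.315 0.3  ] [0.55 0.3  0.63 1.9  0.   2.48]
3.141592653589793 [0.513 0.315 0.18 ] [0.55 0.21 0.28 1.64 0.   2.48]
green [[ 0.406 -0.499  0.006]
 [ 0.484 -0.437  0.012]
 [ 0.559 -0.386  0.07 ]] -0.4905568311894174 handle n -.362
```

```bash
cat > e.py <<'E'
from h import *
arm.grasp()
arm.movep(S(-.13,.114,.30),down(YAW+np.pi)); st()
arm.move_straight(S(-.13,.114,.18),v=.15); st()
im,D=arm.capture('scene');save('pre',im)
print(arm.move_straight(S(-.05,.114,.18),v=.08,threshold=20)); st()
print(arm.move_straight(S(-.010,.114,.18),v=.05,threshold=30)); st()
im,D=arm.capture('scene');save('push',im)
E
python3 e.py
```

```text
t 4.33 tcp [0.4456 0.1366 0.2998] F [ 0.2 -0.1  0. ] w 0.0001
t 5.28 tcp [0.4458 0.1372 0.1809] F [-0.5  0.5  0.3] w 0.0003
False
t 6.48 tcp [0.4736 0.2117 0.1801] F [ 0.  -0.1 -0.2] w -0.0001
False
t 7.43 tcp [0.4878 0.2493 0.18  ] F [-0.2  0.2  0.1] w -0.0
```

View pics/push.png

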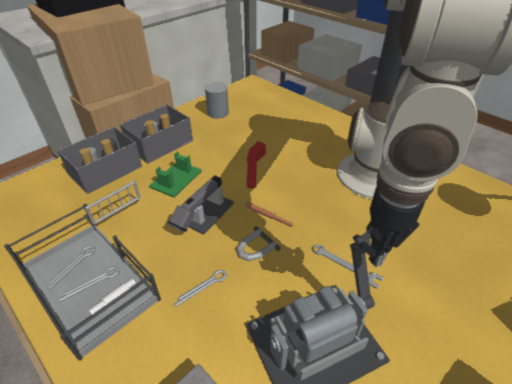

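View pics/pre.png

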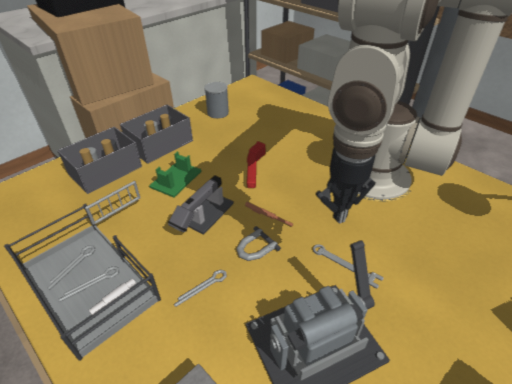

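```bash
python3 - <<'E'
from h import *
im=cv2.imread('pics/push.png')
print(proj('scene',arm.get_state()['ee_pos']))
cv2.imwrite('pics/pushz.png',cv2.resize(im[200:310,310:430],None,fx=5,fy=5,interpolation=cv2.INTER_CUBIC))
E
```

```text
[371.40146589 272.52924442]
```

View pics/pushz.png

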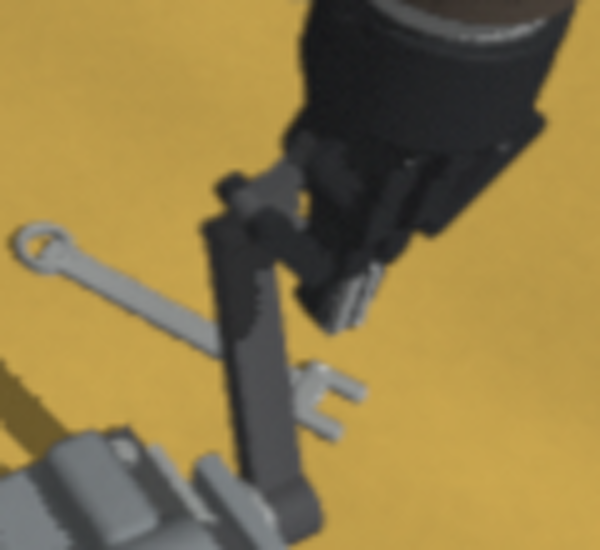

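```bash
python3 - <<'E'
from h import *
im,D=arm.capture('scene');P=cloud('scene',D)
for u,v in [(376,262),(379,258),(384,255),(372,250),(360,255),(362,265),(365,285),(356,245)]: print(u,v,im[v,u],P[v,u].round(4))
st()
for n in('scene','side'):
    c=arm.calibration(n);print({k:np.round(v,3).tolist() for k,v in c.items()})
s=arm.get_state();print(Ro.from_rotvec(s['orientation']).as_matrix().round(3))
im,D=arm.capture('wrist');save('wr1',im);c=arm.calibration('wrist');print({k:np.round(v,3).tolist() for k,v in c.items()})
im,D=arm.capture('side');save('side1',im)
E
```

```text
376 262 [62 64 63] [0.4979 0.2537 0.2272]
379 258 [101 102 102] [0.4999 0.2569 0.2438]
384 255 [110 112 112] [0.4905 0.2605 0.2471]
372 250 [40 42 44] [0.5227 0.2481 0.279 ]
360 255 [48 49 50] [0.4732 0.2124 0.188 ]
362 265 [78 78 80] [0.4753 0.2231 0.1671]
365 285 [77 78 80] [0.4828 0.2441 0.1266]
356 245 [46 46 47] [0.4747 0.1995 0.2093]
t 7.53 tcp [0.4878 0.2492 0.1801] F [-0.2 -0.  -0.1] w -0.0002
{'intrinsics': [[360.185, 0.0, 255.873], [0.0, 360.185, 193.67], [0.0, 0.0, 1.0]], 'R': [[-0.706, 0.708, -0.005], [0.48, 0.473, -0.739], [-0.521, -0.524, -0.674]], 't': [0.392, -0.067, 1.203]}
{'intrinsics': [[479.19, 0.0, 256.49], [0.0, 479.19, 183.825], [0.0, 0.0, 1.0]], 'R': [[0.707, -0.708, 0.002], [-0.474, -0.475, -0.742], [0.526, 0.523, -0.671]], 't': [-0.423, 0.27, 1.326]}
[[ 0.935 -0.354  0.   ]
 [-0.354 -0.935  0.   ]
 [ 0.    -0.    -1.   ]]
{'intrinsics': [[297.319, 0.0, 252.286], [0.0, 297.319, 197.425], [0.0, 0.0, 1.0]], 'hand_eye': [[1.0, -0.001, 0.0, -0.0], [0.001, 0.957, 0.29, -0.074], [-0.001, -0.29, 0.957, -0.177], [0.0, 0.0, 0.0, 1.0]]}
```

View pics/wr1.png

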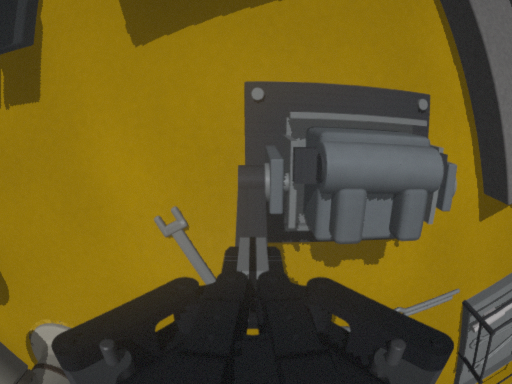

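View pics/side1.png

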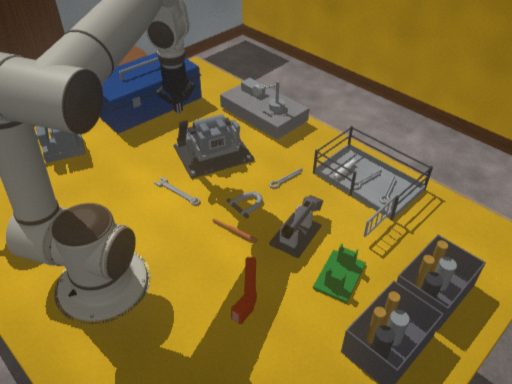

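```bash
cat >> h.py <<'E'
def wcloud(D,s):
    c=arm.calibration('wrist');K=np.array(c['intrinsics']);H=np.array(c['hand_eye'])
    v,u=np.mgrid[0:D.shape[0],0:D.shape[1]]
    x=(u-K[0,2])/K[0,0];y=(v-K[1,2])/K[1,1];r=np.hypot(x,y)+1e-9
    k=np.tan(r)/r
    p=np.stack([x*k*D,y*k*D,D],-1);p=p@H[:3,:3].T+H[:3,3]
    P=p@Ro.from_rotvec(s['orientation']).as_matrix().T+s['ee_pos'];P[D<=0]=np.nan
    return P
E
python3 - <<'E'
from h import *
s=arm.get_state();im,D=arm.capture('wrist');P=wcloud(D,s)
for u,v in [(246,238),(262,238),(254,240),(254,215),(252,190),(252,170),(244,250),(262,250),(262,265),(258,93),(423,104),(237,225)]: print(u,v,im[v,u],D[v,u].round(3),P[v,u].round(4))
save('wrz',cv2.resize(im[150:300,190:320],None,fx=4,fy=4,interpolation=cv2.INTER_CUBIC))
E
```

```text
246 238 [96 96 95] 0.15 [0.4884 0.2605 0.2197]
262 238 [90 90 93] 0.15 [0.496  0.2576 0.2196]
254 240 [41 37 35] 0.148 [0.4922 0.259  0.222 ]
254 215 [63 62 61] 0.237 [0.4861 0.2412 0.1346]
252 190 [66 66 64] 0.259 [0.4893 0.2541 0.1076]
252 170 [64 62 59] 0.263 [0.4949 0.2691 0.0986]
244 250 [95 95 95] 0.137 [0.4879 0.2609 0.2336]
262 250 [93 94 96] 0.136 [0.4957 0.2581 0.2339]
262 265 [91 93 92] 0.125 [0.4951 0.2574 0.2464]
258 93 [118 119 116] 0.322 [0.527  0.3345 0.015 ]
423 104 [111 113 113] 0.32 [0.7226 0.2609 0.017 ]
237 225 [67 66 60] 0.231 [0.4717 0.2408 0.1425]
```

View pics/wrz.png

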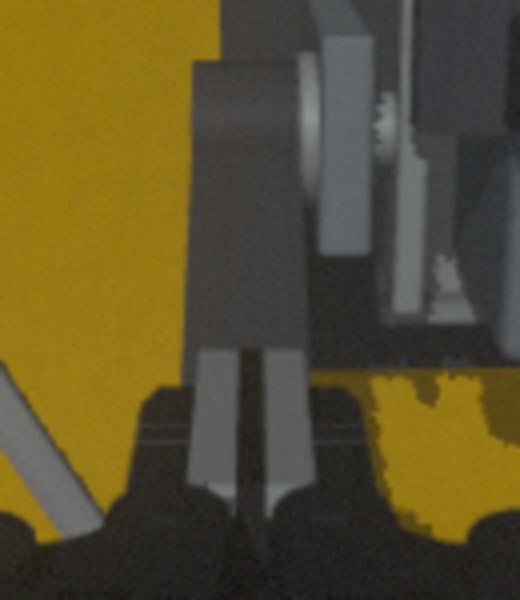

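```bash
python3 - <<'E'
from h import *
s=arm.get_state();T=Ro.from_rotvec(s['orientation']).as_matrix()
for cam in('scene','wrist'):
    im,D=arm.capture(cam);P=cloud(cam,D) if cam=='scene' else wcloud(D,s)
    L=(P-s['ee_pos'])@T; L=L.reshape(-1,3);L=L[np.isfinite(L).all(1)]
    L=L[(np.hypot(L[:,0],L[:,1])<.1)&(L[:,2]<-.02)]
    for a in np.arange(-.2,-.02,.01):
        q=L[(L[:,2]>=a)&(L[:,2]<a+.01)]
        if len(q)>3: print(cam,round(a,2),len(q),'x',q[:,0].min().round(3),q[:,0].max().round(3),'y',q[:,1].min().round(3),q[:,1].max().round(3))
E
```

```text
scene -0.2 280 x -0.018 0.039 y -0.038 0.026
scene -0.19 238 x -0.018 0.039 y -0.038 0.029
scene -0.18 225 x -0.015 0.039 y -0.038 0.025
scene -0.17 163 x -0.019 0.039 y -0.037 0.025
scene -0.16 65 x 0.026 0.041 y -0.011 0.009
scene -0.15 109 x 0.012 0.044 y -0.019 0.01
scene -0.14 169 x -0.016 0.052 y -0.02 0.005
scene -0.13 247 x -0.059 0.063 y -0.019 0.012
scene -0.12 155 x -0.06 0.062 y -0.017 0.012
scene -0.11 140 x -0.053 0.054 y -0.017 0.012
scene -0.1 106 x -0.043 0.043 y -0.017 0.016
scene -0.09 143 x -0.035 0.036 y -0.013 0.012
scene -0.08 36 x -0.023 0.016 y -0.014 -0.006
scene -0.07 32 x -0.012 0.015 y -0.011 -0.005
scene -0.06 49 x -0.012 0.015 y -0.011 0.006
scene -0.05 51 x -0.012 0.015 y -0.011 0.008
scene -0.04 15 x -0.004 0.01 y -0.011 0.056
scene -0.03 53 x -0.003 0.014 y 0.046 0.06
wrist -0.14 2863 x -0.053 0.054 y -0.021 -0.003
wrist -0.13 10290 x -0.062 0.062 y -0.021 0.004
wrist -0.12 6935 x -0.062 0.061 y -0.019 0.01
wrist -0.11 5535 x -0.054 0.053 y -0.018 0.009
wrist -0.1 4287 x -0.045 0.045 y -0.017 0.009
wrist -0.09 3166 x -0.038 0.038 y -0.014 0.013
wrist -0.08 1024 x -0.028 0.029 y -0.014 0.011
wrist -0.07 537 x -0.014 0.013 y -0.012 -0.006
wrist -0.06 580 x -0.014 0.013 y -0.012 -0.006
wrist -0.05 425 x -0.014 0.013 y -0.012 -0.006
wrist -0.04 121 x -0.005 0.006 y -0.011 0.059
wrist -0.03 39 x -0.003 0.002 y 0.047 0.053
```

```bash
cat > e2.py <<'E'
from h import *
arm.move_straight(S(-.13,.114,.18),v=.2)
arm.move_straight(S(-.13,.114,.143),v=.15); st()
arm.move_straight(S(-.07,.114,.143),v=.1,threshold=15); st()
print(arm.move_straight(S(-.04,.114,.143),v=.04,threshold=25)); st()
print(arm.move_straight(S(-.010,.114,.143),v=.04,threshold=25)); st()
im,D=arm.capture('scene');save('push2',im)
E
python3 e2.py
```

```text
t 8.93 tcp [0.4452 0.1377 0.1428] F [ 0.8 -0.4  0.2] w 0.0003
t 9.68 tcp [0.4668 0.1943 0.1428] F [-0.7 -1.3  0.3] w 0.0001
False
t 10.58 tcp [0.4771 0.2213 0.1428] F [-0.4 -1.8  1.3] w -0.0004
False
t 11.48 tcp [0.4878 0.2498 0.1428] F [-0.8  0.5  0.1] w 0.0001
```

View pics/push2.png

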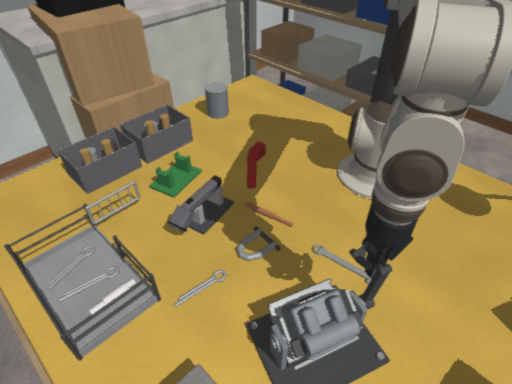

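```bash
cat > f.py <<'E'
from h import *
arm.move_straight(S(-.09,.114,.143),v=.15)
arm.move_straight(S(-.13,.114,.30),v=.3); st()
arm.release()
im,D=arm.capture('scene');save('tip1',im);P=cloud('scene',D);g=im.astype(int)
u,v=np.meshgrid(np.arange(512),np.arange(384))
L=(P-C)@np.stack([EX,EY,[0,0,1]],1)
V=(g.max(2)<95)&(L[...,2]>.12)&(L[...,1]>.1)&(L[...,1]<.13)&(abs(L[...,0])<.08)
q=L[V];print(len(q))
for lo in np.arange(.10,.24,.015):
    t=q[(q[:,2]>=lo)&(q[:,2]<lo+.015)]
    if len(t): print(len(t),t.mean(0).round(4),t.min(0).round(3),t.max(0).round(3))
s=arm.get_state();im,D=arm.capture('wrist');save('wr2',im);np.savez('wr2.npz',im=im,D=D,P=wcloud(D,s))
im,D=arm.capture('side');save('side2',im);np.savez('side2.npz',im=im,D=D)
for t in('plate','lever_tip','grip'): print(t,[(round(a['p'],2),np.round(a['xy'])) for a in arm.tip_of('side',t)], [(round(a['p'],2),np.round(a['xy'])) for a in arm.tip_of('wrist',t)])
st()
E
python3 f.py
```

```text
t 12.91 tcp [0.4459 0.1378 0.2996] F [ 0.8  0.5 -1.6] w -0.0004
480
27 [0.0047 0.1078 0.1253] [-0.004  0.101  0.12 ] [0.008 0.125 0.13 ]
47 [0.0064 0.1087 0.1375] [-0.002  0.101  0.13 ] [0.009 0.125 0.145]
46 [0.008  0.1089 0.1528] [0.001 0.101 0.145] [0.011 0.126 0.16 ]
53 [0.0093 0.1084 0.1683] [-0.     0.101  0.161] [0.013 0.126 0.175]
48 [0.0109 0.1084 0.1826] [0.003 0.101 0.175] [0.014 0.125 0.189]
58 [0.0126 0.1087 0.1974] [0.003 0.101 0.19 ] [0.016 0.125 0.205]
55 [0.0145 0.1073 0.2136] [0.005 0.101 0.205] [0.02  0.125 0.22 ]
87 [0.0135 0.1128 0.2236] [0.007 0.101 0.22 ] [0.019 0.126 0.227]
plate [(0.98, array([216., 134.]))] [(0.69, array([342., 108.]))]
lever_tip [(0.86, array([178., 106.])), (0.19, array([214., 132.]))] [(0.72, array([252.,  36.])), (0.67, array([212., 168.]))]
grip [(0.98, array([249., 282.])), (0.97, array([298., 219.]))] []
t 14.14 tcp [0.4454 0.1372 0.3   ] F [-0.1 -0.1  0.6] w 0.0855
```

View pics/wr2.png

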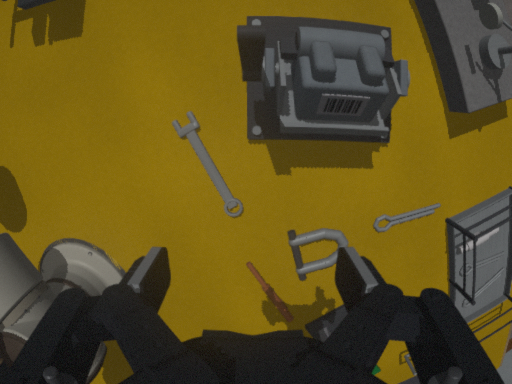

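View pics/side2.png

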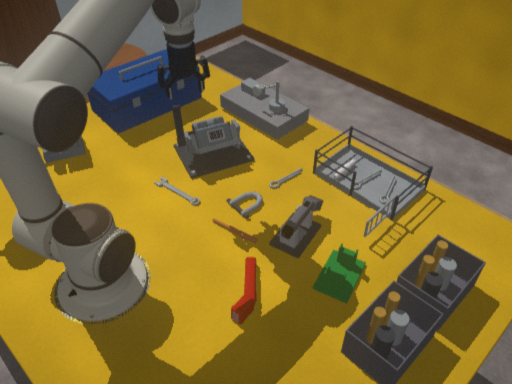

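```bash
python3 - <<'E'
from h import *
z=np.load('wr2.npz');P=z['P'];im=z['im'];D=z['D']
F=np.stack([EX,EY,[0,0,1]],1);L=(P-C)@F
print('plate wrist',P[104,343],L[100:108,338:348].reshape(-1,3).mean(0).round(4))
q=L[97:110,322:366].reshape(-1,3);c=q.mean(0);e=np.linalg.eigh(np.cov((q-c).T));print('normal',e[1][:,0].round(3),e[0])
z2=np.load('side2.npz');P2=cloud('side',z2['D']);print('plate side',((P2[132:137,214:219].reshape(-1,3).mean(0))-C)@F)
s=arm.get_state();T=Ro.from_rotvec(s['orientation']).as_matrix();G=(P-s['ee_pos'])@T
G=G.reshape(-1,3);G=G[np.isfinite(G).all(1)];G=G[(np.hypot(G[:,0],G[:,1])<.1)]
for a in np.arange(-.16,.02,.01):
    q=G[(G[:,2]>=a)&(G[:,2]<a+.01)]
    if len(q)>3: print(round(a,2),len(q),'x',q[:,0].min().round(3),q[:,0].max().round(3),'in',np.abs(q[:,0]).min().round(3),'y',q[:,1].min().round(3),q[:,1].max().round(3))
d=np.array([.975,.222,0])
for yy in (np.radians(12.85),np.radians(12.85)+np.pi):
    for p,r in (((.515,-.255,.2),yy),((.515,-.255,.019),yy)): print(arm.solve_ik(np.array(p),down(r)))
    for p in (S(-.36,0,.25),S(-.2485,0,.207-.056)): print(p.round(3),arm.solve_ik(p,down(YAW+yy-np.radians(12.85))))
E
```

```text
plate wrist [0.57955777 0.17702218 0.11731833] [-0.0448  0.004   0.1196]Traceback (most recent call last):
  File "<stdin>", line 5, in <module>
    w, vt = gufunc(a, signature=signature)
            ~~~~~~^^^^^^^^^^^^^^^^^^^^^^^^
    raise LinAlgError("Eigenvalues did not converge")
numpy.linalg.LinAlgError: Eigenvalues did not converge
```

```bash
python3 - <<'E'
from h import *
z=np.load('wr2.npz');P=z['P'];im=z['im'];D=z['D']
F=np.stack([EX,EY,[0,0,1]],1);L=(P-C)@F
q=L[97:110,322:366].reshape(-1,3);q=q[np.isfinite(q).all(1)];c=np.median(q,0);q=q[np.abs(q[:,0]-c[0])<.02];e=np.linalg.eigh(np.cov((q-c).T));print('normal',c,e[1][:,0].round(3),e[0])
z2=np.load('side2.npz');P2=cloud('side',z2['D']);print('plate side',((np.nanmean(P2[132:137,214:219].reshape(-1,3),0))-C)@F)
s=arm.get_state();T=Ro.from_rotvec(s['orientation']).as_matrix();G=(P-s['ee_pos'])@T
G=G.reshape(-1,3);G=G[np.isfinite(G).all(1)];G=G[(np.hypot(G[:,0],G[:,1])<.1)]
for a in np.arange(-.16,.02,.01):
    q=G[(G[:,2]>=a)&(G[:,2]<a+.01)]
    if len(q)>3: print(round(a,2),len(q),'x',q[:,0].min().round(3),q[:,0].max().round(3),'in',np.abs(q[:,0]).min().round(3),'y',q[:,1].min().round(3),q[:,1].max().round(3))
for yy in (np.radians(12.85),np.radians(12.85)+np.pi):
    for p,r in (((.515,-.255,.2),yy),((.515,-.255,.019),yy)): print(np.round(arm.solve_ik(np.array(p),down(r)),2))
    for p in (S(-.36,0,.25),S(-.2485,0,.207-.056)): print(p.round(3),np.round(arm.solve_ik(p,down(YAW+yy-np.radians(12.85))),2))
E
```

```text
normal [-0.04411561  0.00280941  0.12027589] [ 0.82   0.007 -0.572] [4.52322961e-07 6.14337402e-05 2.63482964e-04]
plate side [-0.04824894  0.00391095  0.11454996]
-0.15 504 x -0.07 0.07 in 0.056 y -0.014 -0.01
-0.14 5618 x -0.073 0.071 in 0.0 y -0.021 -0.003
-0.13 8120 x -0.072 0.072 in 0.0 y -0.021 0.012
-0.12 7811 x -0.074 0.072 in 0.0 y -0.018 0.013
-0.11 5501 x -0.074 0.074 in 0.0 y -0.018 0.013
-0.1 2690 x -0.075 0.074 in 0.036 y -0.014 0.013
-0.09 907 x -0.063 0.06 in 0.042 y -0.013 0.002
-0.08 1215 x -0.057 0.056 in 0.042 y -0.012 0.011
-0.07 1073 x -0.057 0.056 in 0.042 y -0.012 0.012
-0.06 792 x -0.057 0.056 in 0.042 y -0.012 0.011
-0.05 95 x -0.044 0.043 in 0.042 y -0.01 0.009
[-0.46  0.15  0.25  1.67  0.   -0.68]
[-0.46  0.15 -0.1   1.32  0.   -0.68]
[ 0.471 -0.118  0.25 ] [-0.25 -0.04  0.15  1.76  0.   -1.46]
[ 0.51  -0.014  0.151] [-0.03 -0.02 -0.02  1.57  0.   -1.24]
[-0.46  0.15  0.25  1.67  0.    2.46]
[-0.46  0.15 -0.1   1.32  0.    2.46]
[ 0.471 -0.118  0.25 ] [-0.25 -0.04  0.15  1.76  0.    1.69]
[ 0.51  -0.014  0.151] [-0.03 -0.02 -0.02  1.57  0.    1.9 ]
```

```bash
cat > g.py <<'E'
from h import *
R=down(np.radians(12.85)+np.pi)
arm.movep(np.array([.515,-.255,.16]),R); s=st()
im,D=arm.capture('wrist');save('wr3',im);P=wcloud(D,s);np.savez('wr3.npz',im=im,D=D,P=P)
for t in ('grip','seat','window'):
    for a in arm.tip_of('wrist',t): u,v=np.round(a['xy']).astype(int);print(t,round(a['p'],2),u,v,P[v,u].round(4))
q=P[(P[...,2]>.083)&(P[...,2]<.096)&(D>.15)];q=q[np.hypot(q[:,0]-.515,q[:,1]+.255)<.09]
print(len(q),np.median(q,0),cv2.minAreaRect((q[:,:2]*1000).astype(np.float32)))
E
python3 g.py
```

```text
t 15.7 tcp [ 0.5155 -0.2542  0.1606] F [-0.9  0.2 -0.4] w 0.0854
grip 0.66 242 335 [ 0.5234 -0.249   0.2691]
seat 0.93 257 199 [ 0.5138 -0.2587  0.0897]
seat 0.77 415 258 [ 0.4557 -0.5008  0.0111]
window 0.73 260 73 [ 0.6227 -0.2367  0.0624]
5591 [ 0.52854657 -0.25808457  0.08899582] ((516.155029296875, -259.44598388671875), (164.14736938476562, 44.88630676269531), 12.340790748596191)
```

View pics/wr3.png

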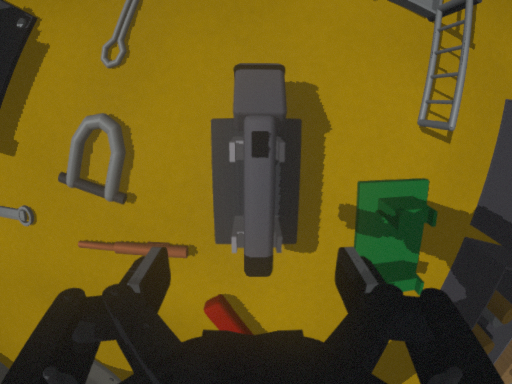

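```bash
python3 - <<'E'
from h import *
z=np.load('wr3.npz');P=z['P'];d=np.array([np.cos(.2243),np.sin(.2243)]);n=np.array([-d[1],d[0]])
ref=np.array([.514,-.2587])
A=(P[...,:2]-ref)@d;B=(P[...,:2]-ref)@n
for v in range(100,276,12):
    r=P[v];m=(r[:,2]>.08)&(r[:,2]<.1)&(np.abs(B[v])<.05)&(np.arange(512)>200)&(np.arange(512)<310)
    if m.sum(): print(v,m.sum(),'a',A[v][m].mean().round(4),'b',B[v][m].min().round(4),B[v][m].max().round(4),P[v][m,2].mean().round(4))
m=(P[...,2]>.055)&(np.abs(B)<.04)&(A<0)&(A>-.12);print('rear',np.percentile(A[m],[0,1,5]))
m=(P[...,2]>.04)&(np.abs(B)<.04)&(A>0.05)&(A<.2);print('front',np.percentile(A[m],[95,99,100]))
m=(P[...,2]>.005)&(P[...,2]<.018)&(np.abs(A)<.12)&(np.abs(B)<.07);print('plate',np.percentile(A[m],[0,1,99,100]),np.percentile(B[m],[0,1,99,100]))
E
```

```text
100 47 a 0.0851 b -0.021 0.019 0.0814
112 54 a 0.0747 b -0.0243 0.0207 0.0856
124 32 a 0.0646 b -0.015 0.0113 0.0888
136 30 a 0.0547 b -0.0152 0.0113 0.0904
148 33 a 0.0446 b -0.0161 0.0113 0.0903
160 32 a 0.0341 b -0.0153 0.0114 0.0888
172 31 a 0.0236 b -0.0155 0.0114 0.0886
184 31 a 0.0131 b -0.0158 0.0115 0.0888
196 31 a 0.0023 b -0.015 0.0116 0.089
208 30 a -0.0088 b -0.0153 0.0116 0.0888
220 31 a -0.0204 b -0.0158 0.0118 0.0885
232 30 a -0.0319 b -0.015 0.0119 0.0889
244 30 a -0.0442 b -0.0154 0.012 0.0887
256 29 a -0.0568 b -0.0147 0.0121 0.0888
268 27 a -0.0698 b -0.0142 0.0122 0.0891
rear [-0.08014848 -0.07830572 -0.07249687]
front [0.11709832 0.12138507 0.12207368]
plate [-0.08136174 -0.07883904  0.06675985  0.06824606] [-0.04996474 -0.04865076  0.04964829  0.05059872]
```

```bash
cat > i.py <<'E'
from h import *
R=down(np.radians(12.85)+np.pi)
G=np.array([.5105,-.2612,.018])
arm.move_straight(np.array([G[0],G[1],.12]),R,v=.15)
print(arm.move_straight(G,R,v=.12,threshold=15)); st()
arm.grasp(); st()
arm.move_straight(G+[0,0,.03],v=.06); st()
s=arm.get_state();im,D=arm.capture('wrist');save('wr4',im);im,D=arm.capture('side');save('side4',im[150:350,200:400])
E
python3 i.py
```

```text
False
t 17.32 tcp [ 0.511  -0.2615  0.019 ] F [ 0.2 -0.5  1.1] w 0.0855
t 17.89 tcp [ 0.5107 -0.2614  0.0184] F [ 0.  -0.3  2. ] w 0.0271
t 18.54 tcp [ 0.5105 -0.2612  0.048 ] F [-0.6 -0.2 -3.3] w 0.0273
```

View pics/wr4.png

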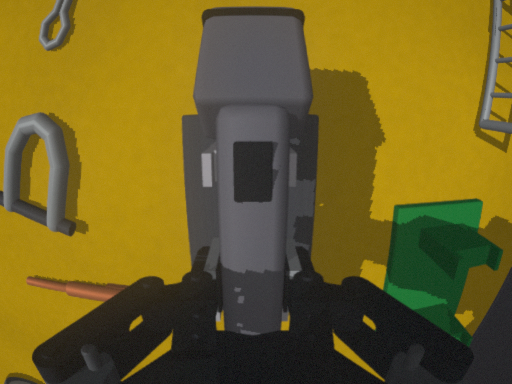

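View pics/side4.png

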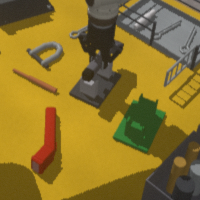

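```bash
cat > j.py <<'E'
from h import *
R=down(YAW+np.pi)
p=arm.get_state()['ee_pos']
arm.move_straight([p[0],p[1],.2],v=.2)
arm.movep(S(-.36,.002,.2),R); st()
arm.move_straight(S(-.30,.002,.151),v=.12)
arm.move_straight(S(-.25,.002,.151),v=.08); s=st()
arm.wait(.5)
s=arm.get_state();im,D=arm.capture('wrist');save('wr5',im);P=wcloud(D,s);np.savez('wr5.npz',P=P,im=im)
im,D=arm.capture('side');save('side5',im);im,D=arm.capture('scene');save('scene5',im)
E
python3 j.py
```

```text
t 20.3 tcp [ 0.4689 -0.1178  0.1993] F [ 0.2 -1.4 -2.9] w 0.0272
t 21.87 tcp [ 0.5077 -0.0146  0.1509] F [ 0.7  0.4 -2.4] w 0.0276
```

View pics/wr5.png

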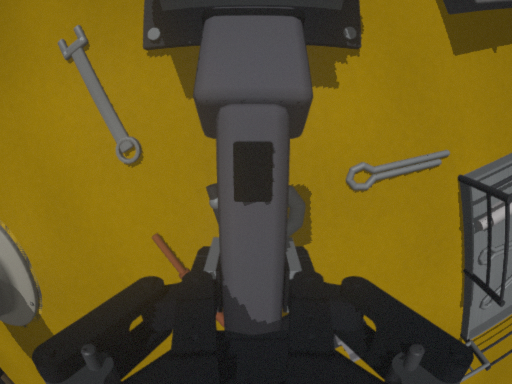

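View pics/side5.png

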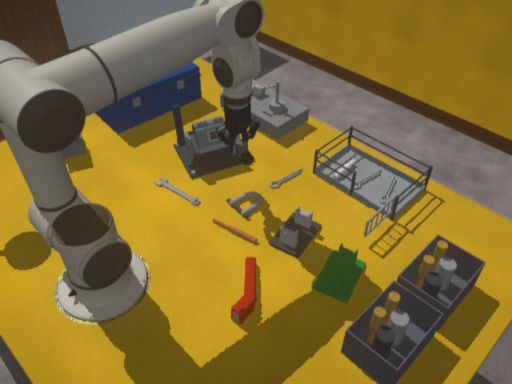

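View pics/scene5.png

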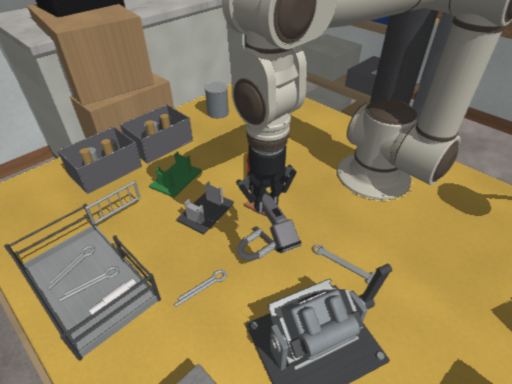

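```bash
python3 - <<'E'
from h import *
s=arm.get_state();T=Ro.from_rotvec(s['orientation']).as_matrix()
im,D=arm.capture('wrist');G=(wcloud(D,s)-s['ee_pos'])@T
for v in list(range(20,320,20)):
    print(v,G[v,253].round(4),G[v,230].round(4),G[v,275].round(4))
E
```

```text
20 [ 0.0002 -0.1154 -0.0444] [-0.01   -0.1157 -0.0442] [ 0.01   -0.1158 -0.0436]
40 [ 0.0002 -0.1041 -0.0515] [-0.0093 -0.1039 -0.0528] [ 0.0092 -0.1039 -0.0532]
60 [ 0.0001 -0.094  -0.0593] [-0.0087 -0.0939 -0.0603] [ 0.0087 -0.0941 -0.059 ]
80 [ 0.0001 -0.0851 -0.067 ] [-0.0084 -0.0854 -0.0653] [ 0.0082 -0.0853 -0.0657]
100 [ 0.0001 -0.0777 -0.0673] [-0.0083 -0.0778 -0.0666] [ 0.0081 -0.0777 -0.0678]
120 [ 0.0001 -0.0704 -0.071 ] [-0.008  -0.0705 -0.0715] [ 0.0078 -0.0705 -0.0714]
140 [ 0.0001 -0.0632 -0.0712] [-0.0081 -0.0633 -0.0712] [ 0.0079 -0.0633 -0.0713]
160 [ 0.0001 -0.0563 -0.0733] [-0.0083 -0.0559 -0.0707] [ 0.008  -0.056  -0.0713]
180 [ 0.0001 -0.0491 -0.0736] [-0.0084 -0.0486 -0.0712] [ 0.0082 -0.0485 -0.0711]
200 [ 0.0001 -0.0419 -0.0744] [-0.0085 -0.0409 -0.0712] [ 0.0084 -0.0407 -0.0706]
220 [ 0.0001 -0.0329 -0.0714] [-0.0087 -0.0328 -0.071 ] [ 0.0084 -0.0331 -0.072 ]
240 [ 0.0001 -0.0242 -0.0708] [-0.009  -0.0241 -0.0705] [ 0.0088 -0.0239 -0.0703]
260 [ 0.0001 -0.0152 -0.0709] [-0.0093 -0.0149 -0.0703] [ 0.0091 -0.0146 -0.0697]
280 [ 0.0001 -0.0055 -0.0708] [-0.0097 -0.005  -0.0702] [ 0.0094 -0.0051 -0.0703]
300 [ 0.0001  0.0047 -0.0714] [-0.0101  0.006  -0.0697] [ 0.0098  0.006  -0.0698]
```

```bash
cat > k.py <<'E'
from h import *
arm.wait(2.2)
st()
R=down(np.radians(12.85)+np.pi)
G=np.array([.5105,-.2612,.018])
arm.move_straight(S(-.30,.002,.16),v=.12)
arm.move_straight(S(-.36,.002,.2),v=.15)
arm.movep(G+[0,0,.15],R); st()
arm.move_straight(G+[0,0,.05],R,v=.12); st()
s=arm.get_state();im,D=arm.capture('wrist');save('wr6',im);P=wcloud(D,s);np.savez('wr6.npz',P=P)
E
python3 k.py
```

```text
t 24.77 tcp [ 0.5078 -0.0147  0.151 ] F [-0.4  0.7 -3.3] w 0.0276
t 26.73 tcp [ 0.5105 -0.2602  0.1674] F [-0.1  0.5 -3.4] w 0.0271
t 27.71 tcp [ 0.511  -0.2613  0.069 ] F [-0.2 -0.8 -2.4] w 0.0276
```

View pics/wr6.png

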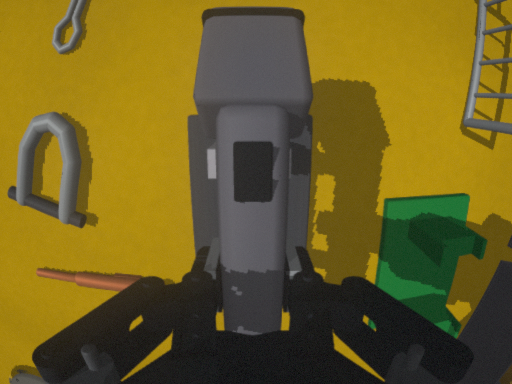

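```bash
cat > l.py <<'E'
from h import *
G=np.array([.5105,-.2612,.0185])
print(arm.move_straight(G,v=.06,threshold=15)); st()
arm.release(); arm.wait(.3); st()
arm.move_straight(G+[0,0,.15],v=.2); s=st()
im,D=arm.capture('wrist');save('wr7',im);P=wcloud(D,s);np.savez('wr7.npz',P=P,D=D)
d=np.array([np.cos(.2243),np.sin(.2243)]);n=np.array([-d[1],d[0]]);ref=np.array([.514,-.2587])
A=(P[...,:2]-ref)@d;B=(P[...,:2]-ref)@n
for v in range(130,276,24):
    r=P[v];m=(r[:,2]>.08)&(r[:,2]<.1)&(np.abs(B[v])<.05)&(np.arange(512)>200)&(np.arange(512)<310)
    if m.sum(): print(v,m.sum(),'a',A[v][m].mean().round(4),'b',B[v][m].min().round(4),B[v][m].max().round(4),P[v][m,2].mean().round(4))
m=(P[...,2]>.055)&(np.abs(B)<.04)&(A<0)&(A>-.12)&(P[...,2]<.1);print('rear',np.percentile(A[m],[0,1,5]))
m=(P[...,2]>.005)&(P[...,2]<.018)&(np.abs(A)<.12)&(np.abs(B)<.07);print('plate',np.percentile(A[m],[0,1,99,100]),np.percentile(B[m],[0,1,99,100]))
E
python3 l.py
```

```text
True
t 28.56 tcp [ 0.5098 -0.2609  0.0184] F [-0.6 -0.4  3.3] w 0.0269
t 29.46 tcp [ 0.509  -0.2605  0.0173] F [ 0.3 -0.4  0.3] w 0.0854
t 30.37 tcp [ 0.5102 -0.261   0.1673] F [ 0.  -0.1 -0.3] w 0.0854
130 32 a 0.0522 b -0.0147 0.0123 0.0906
154 31 a 0.0312 b -0.0148 0.0125 0.0887
178 31 a 0.0098 b -0.0151 0.0118 0.0891
202 30 a -0.0124 b -0.0145 0.0121 0.0891
226 28 a -0.036 b -0.0148 0.0125 0.0887
250 30 a -0.061 b -0.0154 0.0131 0.0889
rear [-0.0811746  -0.07912466 -0.07416551]
plate [-0.08241321 -0.07927526  0.06601345  0.06745093] [-0.05030497 -0.04884727  0.04972959  0.05047416]
```

View pics/wr7.png

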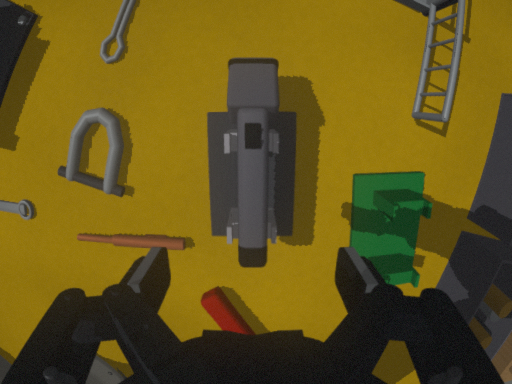

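```bash
cat > m.py <<'E'
from h import *
R=down(YAW+np.pi)
p=arm.get_state()['ee_pos']
print([arm.solve_ik(q,R) is not None for q in (S(.08,.115,.3),S(.08,.115,.133),S(-.05,.115,.133))])
arm.move_straight([p[0],p[1],.3],v=.3)
arm.grasp()
arm.movep(S(.08,.115,.3),R); st()
arm.move_straight(S(.08,.115,.133),v=.15); st()
arm.move_straight(S(.035,.115,.133),v=.1,threshold=15); st()
print(arm.move_straight(S(-.015,.115,.133),v=.05,threshold=20)); st()
print(arm.move_straight(S(-.045,.115,.133),v=.03,threshold=18)); st()
im,D=arm.capture('scene');save('back',im)
E
python3 m.py
```

```text
[True, True, True]
t 33.91 tcp [0.5192 0.3331 0.3001] F [-0.  -0.4 -0.6] w -0.0001
t 35.17 tcp [0.5191 0.3342 0.1341] F [-0.1  0.1 -0.2] w 0.0
t 35.77 tcp [0.5031 0.2921 0.1334] F [0.3 0.3 0.2] w 0.0001
False
t 36.92 tcp [0.4852 0.2455 0.133 ] F [ 2.7  5.4 -2. ] w -0.0002
True
t 37.56 tcp [0.4802 0.232  0.1335] F [0.7 4.1 2.7] w 0.0
```

View pics/back.png

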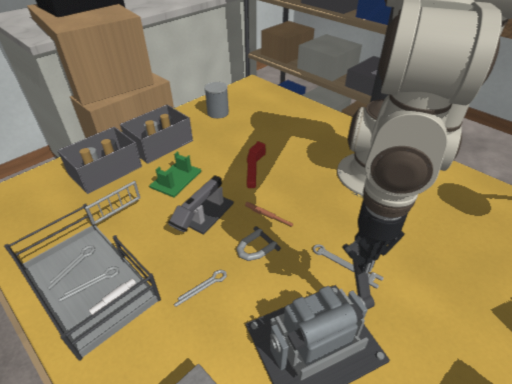

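```bash
cat > n.py <<'E'
from h import *
print(arm.move_straight(S(-.045,.115,.133),v=.02,threshold=20)); st()
arm.move_straight(S(.05,.115,.133),v=.15)
arm.move_straight(S(.08,.115,.3),v=.2)
arm.movep(S(-.2,.15,.36),down(YAW+np.pi)); s=st()
im,D=arm.capture('scene');save('fin',im);P=cloud('scene',D);g=im.astype(int)
L=(P-C)@np.stack([EX,EY,[0,0,1]],1)
V=(g.max(2)<95)&(L[...,2]>.105)&(L[...,1]>.1)&(L[...,1]<.13)&(L[...,0]>-.09)&(L[...,0]<.05)&(L[...,2]<.23)
q=L[V];print(len(q),q[:,2].max())
xs=[];zs=[]
for lo in np.arange(.11,.2,.015):
    t=q[(q[:,2]>=lo)&(q[:,2]<lo+.015)]
    if len(t): m=np.median(t,0);print(len(t),m.round(4));xs.append(m[0]);zs.append(m[2])
print('lean',np.arctan(np.polyfit(zs,xs,1)[0]))
im,D=arm.capture('wrist');save('wfin',im);P=wcloud(D,s);np.savez('wfin.npz',P=P,im=im)
im,D=arm.capture('side');save('sfin',im)
E
python3 n.py
```

```text
True
t 37.98 tcp [0.4803 0.2322 0.1337] F [1.3 4.1 3. ] w 0.0004
t 40.76 tcp [0.3875 0.0849 0.3594] F [0.1 0.1 0.2] w 0.0001
682 0.21152241092502289
86 [-0.0133  0.1095  0.1177]
89 [-0.0209  0.1109  0.1326]
94 [-0.0296  0.1097  0.1474]
95 [-0.0377  0.1102  0.1625]
98 [-0.0459  0.1114  0.1776]
97 [-0.0541  0.1098  0.1931]
89 [-0.0612  0.1107  0.2077]
lean -0.4928551139558715
```

View pics/fin.png

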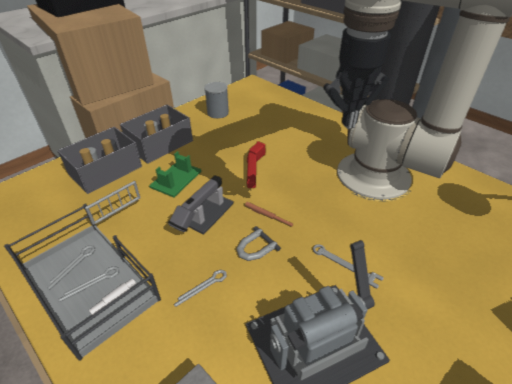

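View pics/wfin.png

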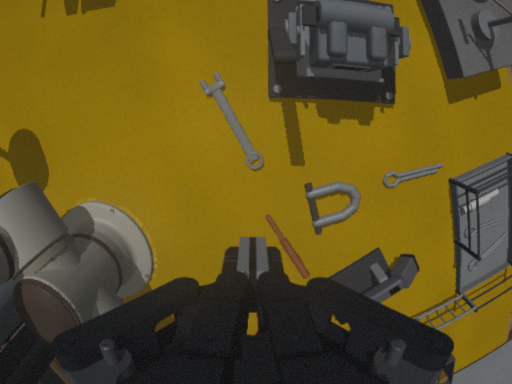

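```bash
python3 - <<'E'
from h import *
st(); print(arm.close_job())
E
```

```text
t 40.91 tcp [0.3876 0.0851 0.3592] F [-0.3  1.1  0.1] w 0.0003
the job is handed in; nothing more can be done
None
```

I completed the whole task and handed it in at about 41 s of the 72 s allowed. The interface gives no verdict, so the results below are my own measurements.

- **Tipping:** The first push missed. The real fingertips sit about 37 mm short of the stated TCP, so the fingers passed over the lever without touching it. I corrected for this and pushed again. The lever leaned 0.11 rad and the plate normal read 0.609 rad, so the tilt was about 35°.
- **Scan:** I held the scanner with its handle level and its window about 100 mm from the plate. By my geometry it was within about 1.5° of square. It stayed still for just under 3 s.
- **Return:** I laid the scanner back and released it. The wrist depth picture put the handle within 1–2 mm of where it started. That descent ended on its 15 N force stop, right at seat height.
- **Levelling:** I pushed the lever back until it met the stop; a second push stopped at the same point. The final lever lean was −0.493 rad, so the tilt is about 0.007 rad against the 0.04 rad limit.

The last pictures show the loose parts undisturbed to the eye and the arm clear of everything. I did not measure the bystanders' positions individually at the end.

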